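# Pack the growing blocks into the small crate

## Robot

A 6-joint arm with a two-finger parallel gripper is mounted at the origin on the work surface. World frame = base frame: x ahead of the robot, y to its left, z up, the work surface at z = 0. Lengths are in mm, angles in degrees, forces in N, time in s.
With the tool pointing down it reaches from about 300 to 850 mm from the base axis. Payload 4.2 kg.
Tool frame: the origin (TCP) lies at the very end of the fingers, on their centre line; the grasp point (between the pads) lies 19 mm behind it (env.grip_point_offset is the distance from the TCP to the grasp point, in mm); z points along the fingers, y is the line along which they close (so a half turn about z gives the same grasp; the last joint's range is limited). The gripper opens to 91 mm and grips with 3 to 60 N. Pads are 32 mm wide; open, the fingers measure 118 mm over their backs; the gripper's body (76 mm by 178 mm) begins 60 mm behind the grasp point.
Start: joints at [65.833, 18.312, 89.639, -0, 72.044, -1.146], TCP at [224.872, 529.222, 213.976] pointing down, gripper open.
Joint ranges: [-177.97, 177.97], [-48.28, 115.42], [12.27, 149.76], [-77.06, 257.06], [2.81, 150.46], [-146.56, 146.56]. Speed limits (degrees/s): [147.25, 147.25, 180, 180, 180, 180].

## Interface

Orientations are given as [roll, pitch, yaw] about the fixed x, y, z axes, in that order (R = Rz(yaw) Ry(pitch) Rx(roll)).
In Python, from workcell import env gives the robot as it stands. The module is installed in compiled form; this text tells all that it offers.
- The arm moves only by the tool arm_command, never from a script. Its argument "rows" is a list of rows, each an object with "delta_pos": the shift along the tool's x, y, z in mm, a list of three; "roll": the turn about the tool's z in units of 5 degrees (1.0 is 5 degrees); "jaw": the opening in per cent of the stroke, from 0 (shut) to 100 (fully open). A call has 1 to 20 rows; each row is the pose to reach, as a shift and turn from the pose commanded when the call began, along the tool's axes at that moment; what a row does not reach only later rows make up. A row lasts 1/12 s, in which the tool goes at most 41.7 mm and 7.16 degrees, less where a joint would pass 70% of its speed; a pose out of reach is approached as far as the arm can. A call with a gripper value outside its range is refused whole. The fingers move at their own pace and stop on an object; "squeeze" is the grip in N (left out, the last holds). Time passes only in rows, so rows that repeat a pose let the fingers close. It gives the time, the measured TCP pose, the force, the opening and the grip force at its end, in the units of the state.
- env.state(): the state, without advancing time (a new reading comes with each control period).
- env.grab_frame(name): name is "scene" or "top" or "wrist"; returns a dict with "img" (384x512x3 uint8, blue, green, red), "z_map" (384x512 float32, mm along the optical axis (not along the pixel's ray), 0 where there is no reading), "fov_y" (degrees; the focal length in pixels is half the picture's height over the tangent of half this angle, whatever the lens; pixels are square), "cx", "cy" (the principal point, pixels), "R" (3x3) and "t" (3): a world point X has camera coordinates R X + t; the wrist camera has in their place "T_tool_cam" (4x4, takes a point from camera to tool coordinates, whose origin is the TCP and whose axes are the flange's). Camera axes: x right, y down, z forward; pixel columns grow to the right and rows downward; lengths in mm; the calibration is good to about 2 mm. A picture is of the moment at which its call begins: read the wrist's pose just before it.
- env.job_done(): hands the job in; it is judged then, once.
The state is a dict: "time_s": time; "qpos": joint angles; "qvel": joint speeds; "effort": joint torques, N m; "ee_pos": TCP position; "ee_rot": TCP orientation; "force": force on the tool from outside, world axes, zero at the start; "torque": the same for the moment, N m; "gripper_width": finger opening in mm; "gripper_force": force on a finger pad.
Only numpy, scipy, OpenCV 4.12 (cv2) and the standard library are available. Lean on these libraries where they do the work, as an engineer would, in place of code of your own. Each camera call takes 0.05 s, during which the arm holds its last target. There are 200 camera calls.

## Task

Pack the long two-hole growing block and the tall square one-hole block into the small grey crate beside the low block that is already packed there, so that both stand flat on the crate's floor, upright with their planting holes up. Leave the longer three-hole block, which does not fit, where it stands.

Things in the scene. Friction and masses are not known exactly. Their poses are not given: they have to be found in the camera images.
- crate: Small square open crate, grey vented plastic, fixed, at any yaw. Outside 160 x 160 mm (corner posts 6 mm more), 45 high; walls and floor 5 thick: inside 150 x 150, inner floor 5 mm above origin. Origin: centre of underside; x, y parallel to walls, z up. A low 65 x 65 mm block, top level with the rim, is already packed and fixed in the +x, +y corner, centre at x 40, y 40 mm. The rest is empty.
- long_block: Growing block of stone wool in white film with a brownish top, two dark planting holes: 130 mm long (x) x 55 mm wide (y) x 80 mm high (z), firm, about 0.25 kg, loose, standing on the table. Origin: centre of the underside, z up.
- square_block: Growing block of the same make with one dark planting hole: 60 x 60 mm (x, y) and 80 mm high (z), firm, about 0.14 kg, loose, standing on the table. Origin: centre of the underside, z up.
- three_hole_block: Bystander of the same make with three dark planting holes: 180 mm long (x) x 55 mm wide (y) x 80 mm high (z), about 0.35 kg, loose, standing on the table; too long for the crate. Origin: centre of the underside, z up.
Not all that is in view belongs to the job. Leave any green or turquoise look-alike of the long_block alone.

How it is judged (in metres and radians):
At the end, for the whole second after the job is handed in: The two-hole and the square block are both in the crate (centres within 75 mm of its centre along each crate axis), standing on its floor (undersides at most 12 mm above the crate's underside), upright within 8 degrees, holes up, and at rest. Any arrangement that fits will do (x of long_block in the frame of crate between -0.075 and 0.075 m and y of long_block in the frame of crate between -0.075 and 0.075 m and z of each of long_block, square_block in the frame of crate below 0.012 m and angle between each of long_block, square_block's own z axis and vertical below 0.15 rad and x of square_block in the frame of crate between -0.075 and 0.075 m and y of square_block in the frame of crate between -0.075 and 0.075 m and linear speed of each of long_block, square_block below 0.02 m/s); the robot touches nothing.
It fails at once if the three-hole block is moved more than 40 mm or tipped over (distance of three_hole_block from where it was at the start of the episode above 0.04 m or angle between three_hole_block's own z axis and vertical above 0.3 rad).
It also fails if it takes over 61 s, if anything falls off the work surface, if the arm or the gripper's body presses on something with over 40 N, if the wrist force passes 120 N, or if a joint passes its speed limit or range.

## Working session

There is one attempt and no reset: what is moved stays moved. The work goes in short steps, Python scripts to look and compute and a tool call to move; the robot and the scene stay as the last step left them, time stands still between calls to the robot, and variables do not carry over. Pictures are saved under pics/ and viewed, at most 10 in all, crops included, and the job is handed in when it is done.

Besides the shell and the picture viewer there is one more tool, called as a command line: name --argument value ..., lists and objects as JSON in quotes. arm_command: Moves the arm, as the interface text tells. Its arguments: {"type":"object","properties":{"rows":{"type":"array"},"squeeze":{"type":"number"}},"required":["rows"]}

```bash
mkdir -p pics
cat > h.py <<'E'
import numpy as np, cv2
from workcell import env
def cloud(f):
    z=f["z_map"]; h,w=z.shape; F=h/2/np.tan(np.radians(f["fov_y"])/2)
    u,v=np.meshgrid(np.arange(w),np.arange(h))
    P=np.stack([(u-f["cx"])/F*z,(v-f["cy"])/F*z,z],-1)
    X=(P-np.array(f["t"]))@np.array(f["R"])  # R^T (P-t)
    X[z==0]=np.nan
    return X
E
python3 - <<'E'
from h import *
import pickle
s=env.state(); print(s)
fs={n:env.grab_frame(n) for n in("top","scene")}
pickle.dump(fs,open("f0.pkl","wb"))
cv2.imwrite("pics/top0.png",cv2.resize(fs["top"]["img"],None,fx=1.5,fy=1.5)); cv2.imwrite("pics/scene0.png",fs["scene"]["img"])
f=fs["top"]; X=cloud(f)
# candidate tops: z 60..100
m=((X[...,2]>68)&(X[...,2]<92)).astype(np.uint8)
n,l,st,c=cv2.connectedComponentsWithStats(m)
for i in range(1,n):
    if st[i,4]>100:
        p=X[l==i]; r=cv2.minAreaRect(p[:,:2].astype(np.float32)); print("top",c[i].round(),st[i,4],np.round(r[0]),np.round(r[1]),round(r[2],1),np.nanmedian(p[:,2]).round(1),f["img"][l==i].mean(0).round())
m=((X[...,2]>36)&(X[...,2]<50)).astype(np.uint8)
n,l,st,c=cv2.connectedComponentsWithStats(m)
for i in range(1,n):
    if st[i,4]>100:
        p=X[l==i]; r=cv2.minAreaRect(p[:,:2].astype(np.float32)); print("mid",c[i].round(),st[i,4],np.round(r[0]),np.round(r[1]),round(r[2],1))
E
```

```text
{'time_s': 0.0, 'qpos': array([ 6.58307519e+01,  1.83509465e+01,  8.97080211e+01, -4.38688714e-04,
        7.20431472e+01, -1.14490211e+00]), 'qvel': array([ 0.05583216,  0.03386891,  0.06841926, -0.05266543, -0.06629611,
        0.00846818]), 'effort': array([-2.65385243e-04, -4.12474751e+01, -2.31976765e+01,  7.26333540e-02,
        4.58228134e-02, -1.48515524e-04]), 'ee_pos': array([224.67572775, 528.72627981, 213.1163022 ]), 'ee_rot': array([-1.79897897e+02, -1.62335669e-03,  1.56975788e+02]), 'force': array([-0.3206933 , -0.17428942, -0.45763608]), 'torque': array([ 0.04743172, -0.00642471, -0.0382995 ]), 'gripper_force': 0.0, 'gripper_width': 91.13331214476908}
top [116.  37.] 560 [879. 250.] [229. 159.] 0.4 73.1 [80. 84. 83.]
top [ 9. 89.] 195 [761. 507.] [27. 75.] 76.9 79.6 [92. 95. 96.]
top [306. 109.] 1527 [ 690. -257.] [180.  56.] 8.5 79.8 [ 90. 115. 125.]
top [413. 147.] 114 [ 584. -519.] [94.  7.] 19.9 82.0 [13. 13. 13.]
top [341. 184.] 1174 [ 496. -338.] [130.  56.] 20.0 79.7 [ 94. 118. 128.]
top [235. 189.] 576 [488. -73.] [60. 59.] 55.3 79.2 [ 99. 123. 133.]
top [403.
[... 386 characters left out ...]
6.] [36. 34.] 85.9
mid [404.  46.] 164 [ 869. -530.] [35. 35.] 88.2
mid [421.  46.] 172 [ 868. -575.] [35. 35.] 87.5
mid [354.  62.] 167 [ 827. -396.] [36. 36.] 87.6
mid [371.  62.] 160 [ 827. -440.] [33. 35.] 86.8
mid [405.  62.] 163 [ 824. -530.] [36. 35.] 88.4
mid [421.  62.] 168 [ 823. -575.] [37. 35.] 88.7
mid [355.  78.] 170 [ 782. -394.] [35. 36.] 88.2
mid [372.  78.] 176 [ 782. -439.] [35. 36.] 88.4
mid [422.  78.] 172 [ 778. -575.] [37. 36.] 85.4
mid [17. 96.] 114 [756. 511.] [33. 77.] 63.0
mid [123. 167.] 1312 [568. 198.] [173. 172.] 74.9
mid [169. 254.] 447 [330.  98.] [59. 58.] 89.6
mid [432. 300.] 182 [ 201. -561.] [  8. 197.] 88.6
mid [  1. 331.] 280 [125. 520.] [210.   9.] 1.3
```

View pics/top0.png

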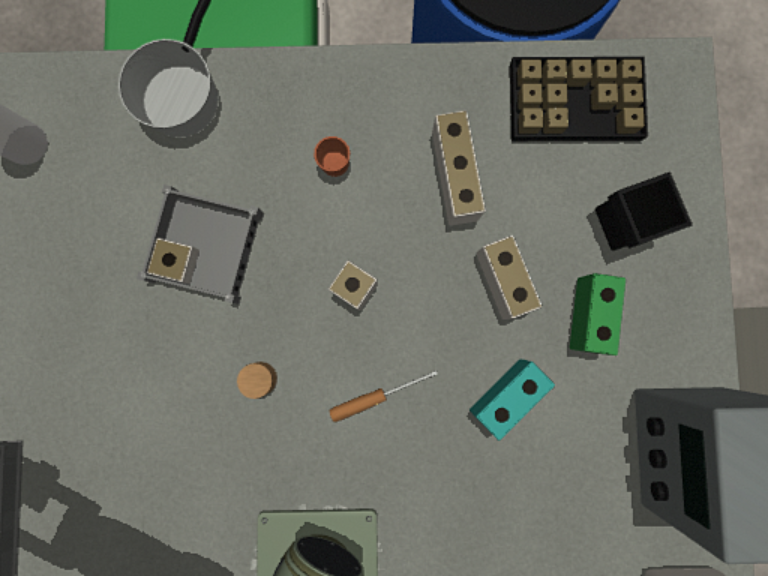

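View pics/scene0.png

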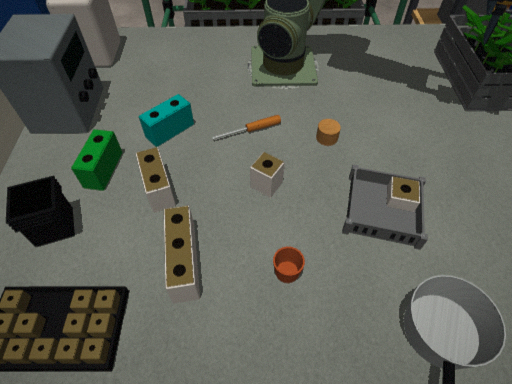

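Top view (enlarged pixels): the two-hole candidates are white/brown (511,277), green (598,314) and turquoise (512,400). Only the first is white film with a brownish top. The square block is at (352,285), the three-hole block at (460,168), and the crate at (204,245) with its packed block at (168,260). I'll fit the crate pose and confirm the targets in a crop.

Run:
```python
from h import *
import pickle
f=pickle.load(open("f0.pkl","rb"))["top"]; X=cloud(f)
cv2.imwrite("pics/crop0.png",cv2.resize(f["img"][60:230,210:430],None,fx=3.5,fy=3.5,interpolation=cv2.INTER_CUBIC))
z=X[...,2]
def rect(p):
    r=cv2.minAreaRect(p[:,:2].astype(np.float32)); return np.round(r[0],1),np.round(r[1],1),round(r[2],2)
# crate rim
m=((z>36)&(z<50)).astype(np.uint8); n,l,st,c=cv2.connectedComponentsWithStats(m)
i=l[167,123] or [k for k in range(1,n) if abs(c[k]-[123,167]).max()<2][0]
p=X[l==i]; print("crate",rect(p))
q=cv2.erode(m,np.ones((9,9)))*(l==i); pk=X[cv2.dilate(q,np.ones((9,9))).astype(bool)&(l==i)]
print("packed",rect(pk))
fl=(abs(X[...,0]-568)<100)&(abs(X[...,1]-198)<100)&(z>2)&(z<8)
nf,lf,sf,cf=cv2.connectedComponentsWithStats(fl.astype(np.uint8)); k=1+sf[1:,4].argmax()
print("floor",rect(X[lf==k]),np.nanmedian(z[lf==k]))
for nm,(x,y) in dict(long=(341,184),sq=(235,189)).items():
    m=((z>72)&(z<88)).astype(np.uint8); n,l,st,c=cv2.connectedComponentsWithStats(m)
    k=[k for k in range(1,n) if abs(c[k]-[x,y]).max()<3][0]; P=X[l==k]; print(nm,rect(P),P[:,:2].mean(0).round(1))
```

```text
crate (array([568. , 198.5]), array([172.8, 171.6]), 74.93)
packed (array([540. , 248.8]), array([68.8, 63.8]), 74.87)
floor (array([570.3, 204.5]), array([139.4, 149.9]), 74.87) 4.012026150500066
long (array([ 495.6, -337.8]), array([130. ,  55.6]), 19.74) [ 494.8 -336.8]
sq (array([487.8, -72.5]), array([60. , 58.9]), 55.33) [487.4 -72.7]
```

View pics/crop0.png

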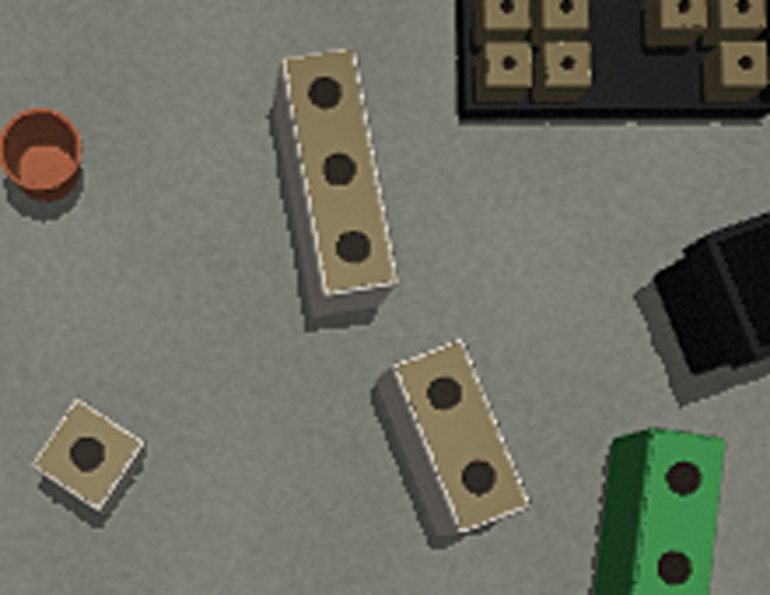

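The crop confirms the targets: two-hole white/brown block (crop 460,435), square block (88,455), and the three-hole block (340,170), which stays put. Now I'll compute the first move.

```bash
cat >> h.py <<'E'
from scipy.spatial.transform import Rotation as Ro
def go(x,y,z,yaw):
    s=env.state(); R=Ro.from_euler("xyz",s["ee_rot"],degrees=True)
    d=R.inv().apply(np.array([x,y,z])-s["ee_pos"])
    w=(yaw-s["ee_rot"][2]+180)%360-180
    print("t",round(s["time_s"],2),"delta",d.round(1),"roll",round(-w/5,2),"q",s["qpos"].round(1),"rot",s["ee_rot"].round(2),"pos",s["ee_pos"].round(1))
E
python3 -c "
from h import *
go(495.6,-337.8,150,19.74)"
```

```text
t 0.1 delta [-588.2 -691.5   64.3] roll 27.45 q [65.8 18.3 89.7 -0.  72.  -1.1] rot [-179.91   -0.    156.98] pos [224.7 528.8 213.2]
```

arm_command --rows '[{"delta_pos": [-588, -691, 40], "roll": 27.45, "jaw": 100}, {"delta_pos": [-588, -691, 40], "roll": 27.45, "jaw": 100}, {"delta_pos": [-588, -691, 40], "roll": 27.45, "jaw": 100}, {"delta_pos": [-588, -691, 40], "roll": 27.45, "jaw": 100}, {"delta_pos": [-588, -691, 40], "roll": 27.45, "jaw": 100}, {"delta_pos": [-588, -691, 40], "roll": 27.45, "jaw": 100}, {"delta_pos": [-588, -691, 40], "roll": 27.45, "jaw": 100}, {"delta_pos": [-588, -691, 40], "roll": 27.45, "jaw": 100}, {"delta_pos": [-588, -691, 40], "roll": 27.45, "jaw": 100}, {"delta_pos": [-588, -691, 40], "roll": 27.45, "jaw": 100}, {"delta_pos": [-588, -691, 40], "roll": 27.45, "jaw": 100}, {"delta_pos": [-588, -691, 40], "roll": 27.45, "jaw": 100}, {"delta_pos": [-588, -691, 40], "roll": 27.45, "jaw": 100}, {"delta_pos": [-588, -691, 40], "roll": 27.45, "jaw": 100}, {"delta_pos": [-588, -691, 40], "roll": 27.45, "jaw": 100}, {"delta_pos": [-588, -691, 40], "roll": 27.45, "jaw": 100}, {"delta_pos": [-588, -691, 40], "roll": 27.45, "jaw": 100}, {"delta_pos": [-588, -691, 40], "roll": 27.45, "jaw": 100}, {"delta_pos": [-588, -691, 40], "roll": 27.45, "jaw": 100}, {"delta_pos": [-588, -691, 40], "roll": 27.45, "jaw": 100}]'

```text
time_s: 1.77
ee_pos: [473.4, -267.4, 176.7]
ee_rot: [-180.0, 0.0, 19.4]
force: [0.4, 0.8, -0.3]
gripper_width: 91.1
gripper_force: 0.0
```

```bash
python3 -c "
from h import *
go(495.6,-337.8,150,19.74)"
```

```text
t 1.77 delta [-2.4 73.8 26.7] roll -0.06 q [-30.7  17.1  97.1   0.   65.9  39.9] rot [-1.7996e+02  1.0000e-02  1.9430e+01] pos [ 473.4 -267.4  176.7]
```

arm_command --rows '[{"delta_pos": [-2, 74, 15], "roll": 0, "jaw": 100}, {"delta_pos": [-2, 74, 15], "roll": 0, "jaw": 100}, {"delta_pos": [-2, 74, 15], "roll": 0, "jaw": 100}, {"delta_pos": [-2, 74, 15], "roll": 0, "jaw": 100}, {"delta_pos": [-2, 74, 15], "roll": 0, "jaw": 100}]'

```text
time_s: 2.18
ee_pos: [495.9, -334.9, 161.6]
ee_rot: [-179.9, 0.0, 19.7]
force: [-0.1, 0.1, 0.6]
gripper_width: 91.6
gripper_force: 0.0
```

Run:
```python
from h import *
go(495.6,-337.8,48,19.74)
s=env.state(); f=env.grab_frame("wrist")
T=np.array(f["T_tool_cam"]); R=Ro.from_euler("xyz",s["ee_rot"],degrees=True).as_matrix()
Rc=R@T[:3,:3]; tc=R@T[:3,3]+s["ee_pos"]
f["R"]=Rc.T; f["t"]=-Rc.T@tc
X=cloud(f); z=X[...,2]; m=((z>70)&(z<90)).astype(np.uint8)
n,l,st,c=cv2.connectedComponentsWithStats(m)
for i in range(1,n):
    if st[i,4]>500:
        p=X[l==i]; r=cv2.minAreaRect(p[:,:2].astype(np.float32)); print(c[i].round(),st[i],np.round(r[0],1),np.round(r[1],1),round(r[2],2),np.median(p[:,2]).round(1))
cv2.imwrite("pics/w1.png",f["img"])
```

```text
t 2.18 delta [ -1.2   2.9 113.6] roll -0.01 q [-35.1  22.5  91.    0.   66.6  35.1] rot [-1.7988e+02  5.0000e-02  1.9710e+01] pos [ 495.9 -334.9  161.6]
[232.  19.] [ 192    0   79   45 2874] [ 617.2 -268.3] [31.7 55.3] 8.57 80.5
[262. 175.] [ 229  114   68  125 8097] [ 507.  -334.1] [106.8  55.1] 19.91 80.7
[503. 174.] [490 117  22  96 988] [ 584.4 -519.7] [81.5  7.3] 19.34 81.2
```

View pics/w1.png

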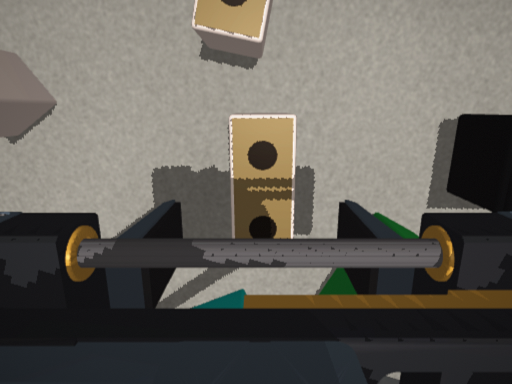

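The wrist view shows the two-hole block at (262,175), centred between the fingers at about columns 180 and 340. I'll descend and grip.

arm_command --rows '[{"delta_pos": [-1, 2, 40], "roll": 0, "jaw": 100}, {"delta_pos": [-1, 2, 80], "roll": 0, "jaw": 100}, {"delta_pos": [-1, 2, 105], "roll": 0, "jaw": 100}, {"delta_pos": [-1, 2, 114], "roll": 0, "jaw": 100}, {"delta_pos": [-1, 2, 114], "roll": 0, "jaw": 100}, {"delta_pos": [-1, 2, 114], "roll": 0, "jaw": 40}, {"delta_pos": [-1, 2, 114], "roll": 0, "jaw": 40}, {"delta_pos": [-1, 2, 114], "roll": 0, "jaw": 40}, {"delta_pos": [-1, 2, 114], "roll": 0, "jaw": 40}, {"delta_pos": [-1, 2, 114], "roll": 0, "jaw": 40}, {"delta_pos": [-1, 2, 114], "roll": 0, "jaw": 40}, {"delta_pos": [-1, 2, 114], "roll": 0, "jaw": 40}, {"delta_pos": [-1, 2, 114], "roll": 0, "jaw": 40}, {"delta_pos": [-1, 2, 114], "roll": 0, "jaw": 40}]' --squeeze 25

```text
time_s: 3.4
ee_pos: [496.5, -337.8, 49.0]
ee_rot: [180.0, -0.0, 19.7]
force: [-0.7, 2.2, 5.6]
gripper_width: 54.8
gripper_force: 25.0
```

arm_command --rows '[{"delta_pos": [0, 0, -25], "roll": 0, "jaw": 40}, {"delta_pos": [0, 0, -60], "roll": 0, "jaw": 40}, {"delta_pos": [0, 0, -95], "roll": 0, "jaw": 40}, {"delta_pos": [0, 0, -120], "roll": 0, "jaw": 40}, {"delta_pos": [0, 0, -120], "roll": 0, "jaw": 40}, {"delta_pos": [0, 0, -120], "roll": 0, "jaw": 40}]'

```text
time_s: 3.9
ee_pos: [496.4, -338.1, 168.5]
ee_rot: [179.9, -0.0, 19.7]
force: [-0.2, 0.3, -3.5]
gripper_width: 54.9
gripper_force: 25.0
```

```bash
python3 -c "
from h import *
go(602.8,189.1,169,74.9)"
```

```text
t 3.9 delta [ 278.1 -460.4   -0.9] roll -11.03 q [-35.4  22.3  90.3  -0.   67.3  34.9] rot [ 1.7992e+02 -5.0000e-02  1.9730e+01] pos [ 496.4 -338.1  168.5]
```

arm_command --rows '[{"delta_pos": [10, -15, 0], "roll": -0.4, "jaw": 40}, {"delta_pos": [25, -42, 0], "roll": -1, "jaw": 40}, {"delta_pos": [45, -75, 0], "roll": -1.8, "jaw": 40}, {"delta_pos": [65, -108, 0], "roll": -2.6, "jaw": 40}, {"delta_pos": [85, -141, 0], "roll": -3.4, "jaw": 40}, {"delta_pos": [105, -174, 0], "roll": -4.2, "jaw": 40}, {"delta_pos": [125, -207, 0], "roll": -5, "jaw": 40}, {"delta_pos": [145, -240, 0], "roll": -5.8, "jaw": 40}, {"delta_pos": [165, -273, 0], "roll": -6.6, "jaw": 40}, {"delta_pos": [185, -306, 0], "roll": -7.4, "jaw": 40}, {"delta_pos": [205, -339, 0], "roll": -8.2, "jaw": 40}, {"delta_pos": [225, -372, 0], "roll": -9, "jaw": 40}, {"delta_pos": [245, -405, 0], "roll": -9.8, "jaw": 40}, {"delta_pos": [262, -433, 0], "roll": -10.5, "jaw": 40}, {"delta_pos": [273, -452, 0], "roll": -10.9, "jaw": 40}, {"delta_pos": [278, -460, 0], "roll": -11.03, "jaw": 40}, {"delta_pos": [278, -460, 0], "roll": -11.03, "jaw": 40}, {"delta_pos": [278, -460, 0], "roll": -11.03, "jaw": 40}, {"delta_pos": [278, -460, 0], "roll": -11.03, "jaw": 40}]'

```text
time_s: 5.48
ee_pos: [601.9, 187.3, 167.0]
ee_rot: [-179.9, 0.1, 74.8]
force: [0.7, 0.9, -2.6]
gripper_width: 54.7
gripper_force: 25.0
```

Run:
```python
from h import *
go(602.8,189.1,54,74.9)
f=env.grab_frame("scene")
cv2.imwrite("pics/s2.png",cv2.resize(f["img"][60:320,250:512],None,fx=2.2,fy=2.2))
X=cloud(f); z=X[...,2]; m=(abs(X[...,0]-600)<120)&(abs(X[...,1]-190)<100)&(z>180)&(z<215)
p=X[m]; 
print(m.sum())
```

```text
t 5.48 delta [  2.2   0.6 113. ] roll -0.02 q [16.3 25.1 86.  -0.  69.1 31.5] rot [-1.7988e+02  1.2000e-01  7.4790e+01] pos [601.9 187.3 167. ]
808
```

View pics/s2.png

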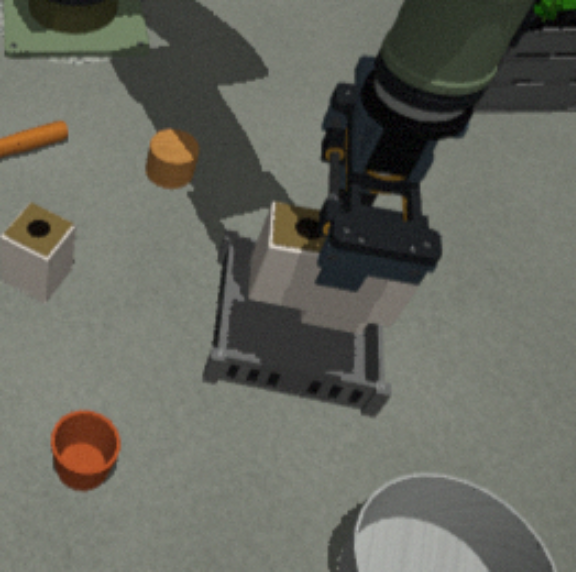

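The block hangs upright, aligned with the crate (crop 330,260). I'll lower it.

arm_command --rows '[{"delta_pos": [2, 0, 20], "roll": 0, "jaw": 40}, {"delta_pos": [2, 0, 45], "roll": 0, "jaw": 40}, {"delta_pos": [2, 0, 65], "roll": 0, "jaw": 40}, {"delta_pos": [2, 0, 80], "roll": 0, "jaw": 40}, {"delta_pos": [2, 0, 90], "roll": 0, "jaw": 40}, {"delta_pos": [2, 0, 98], "roll": 0, "jaw": 40}, {"delta_pos": [2, 0, 104], "roll": 0, "jaw": 40}, {"delta_pos": [2, 0, 108], "roll": 0, "jaw": 40}, {"delta_pos": [2, 0, 110], "roll": 0, "jaw": 40}, {"delta_pos": [2, 0, 112], "roll": 0, "jaw": 40}, {"delta_pos": [2, 0, 112], "roll": 0, "jaw": 40}, {"delta_pos": [2, 0, 112], "roll": 0, "jaw": 40}]'

```text
time_s: 6.53
ee_pos: [603.5, 191.1, 56.7]
ee_rot: [180.0, -0.0, 74.9]
force: [-0.7, 0.4, -2.4]
gripper_width: 54.9
gripper_force: 25.0
```

Not in contact yet, about 2.5 mm to go. I'll lower a bit more and then release.

arm_command --rows '[{"delta_pos": [0, 0, 1], "roll": 0, "jaw": 40}, {"delta_pos": [0, 0, 2], "roll": 0, "jaw": 40}, {"delta_pos": [0, 0, 2], "roll": 0, "jaw": 40}, {"delta_pos": [0, 0, 2], "roll": 0, "jaw": 100}, {"delta_pos": [0, 0, 2], "roll": 0, "jaw": 100}, {"delta_pos": [0, 0, 2], "roll": 0, "jaw": 100}, {"delta_pos": [0, 0, 2], "roll": 0, "jaw": 100}, {"delta_pos": [0, 0, 2], "roll": 0, "jaw": 100}, {"delta_pos": [0, 0, 2], "roll": 0, "jaw": 100}, {"delta_pos": [0, 0, -30], "roll": 0, "jaw": 100}, {"delta_pos": [0, 0, -70], "roll": 0, "jaw": 100}, {"delta_pos": [0, 0, -110], "roll": 0, "jaw": 100}, {"delta_pos": [0, 0, -120], "roll": 0, "jaw": 100}, {"delta_pos": [0, 0, -120], "roll": 0, "jaw": 100}]'

```text
time_s: 7.7
ee_pos: [605.5, 191.6, 180.8]
ee_rot: [179.6, -0.3, 74.9]
force: [0.3, -0.2, 0.3]
gripper_width: 91.2
gripper_force: 0.0
```

```bash
python3 -c "
from h import *
go(487.8,-72.5,170,145.33)"
```

```text
t 7.7 delta [-285.7  -44.8    9.1] roll -14.09 q [16.5 24.6 84.7  0.  70.2 31.6] rot [179.55  -0.28  74.88] pos [605.5 191.6 180.8]
```

arm_command --rows '[{"delta_pos": [-284, -46, 5], "roll": -14.09, "jaw": 100}, {"delta_pos": [-284, -46, 5], "roll": -14.09, "jaw": 100}, {"delta_pos": [-284, -46, 5], "roll": -14.09, "jaw": 100}, {"delta_pos": [-284, -46, 5], "roll": -14.09, "jaw": 100}, {"delta_pos": [-284, -46, 5], "roll": -14.09, "jaw": 100}, {"delta_pos": [-284, -46, 5], "roll": -14.09, "jaw": 100}, {"delta_pos": [-284, -46, 5], "roll": -14.09, "jaw": 100}, {"delta_pos": [-284, -46, 5], "roll": -14.09, "jaw": 100}, {"delta_pos": [-284, -46, 5], "roll": -14.09, "jaw": 100}, {"delta_pos": [-284, -46, 5], "roll": -14.09, "jaw": 100}, {"delta_pos": [-284, -46, 5], "roll": -14.09, "jaw": 100}, {"delta_pos": [-284, -46, 5], "roll": -14.09, "jaw": 100}, {"delta_pos": [-284, -46, 5], "roll": -14.09, "jaw": 100}, {"delta_pos": [-284, -46, 5], "roll": -14.09, "jaw": 100}]'

```text
time_s: 8.87
ee_pos: [484.5, -71.0, 170.6]
ee_rot: [-180.0, -0.1, 145.3]
force: [-0.3, 0.4, -0.3]
gripper_width: 91.1
gripper_force: 0.0
```

Run:
```python
from h import *
go(487.8,-72.5,48,145.33)
f=env.grab_frame("top"); X=cloud(f); z=X[...,2]
m=((z>76)&(z<95)).astype(np.uint8); n,l,st,c=cv2.connectedComponentsWithStats(m)
Rc=Ro.from_euler("z",74.9,degrees=True).as_matrix()[:2,:2]
for i in range(1,n):
    p=X[l==i]; r=cv2.minAreaRect(p[:,:2].astype(np.float32))
    if st[i,4]>100 and np.hypot(*(np.array(r[0])-[568,198]))<100:
        print(np.round(r[0],1),np.round(r[1],1),round(r[2],1),np.median(p[:,2]).round(1),"crate",((np.array(r[0])-[568,198.5])@Rc).round(1))
cv2.imwrite("pics/t3.png",cv2.resize(f["img"][100:230,70:290],None,fx=3.5,fy=3.5))
```

```text
t 8.87 delta [ -3.7   0.7 122.6] roll -0.02 q [ -9.7  12.7 104.3   0.   63.1 -64.9] rot [-1.7998e+02 -6.0000e-02  1.4525e+02] pos [484.5 -71.  170.6]
[602.3 189.4] [130.3  55. ] 75.1 84.2 crate [  0.1 -35.4]
```

View pics/t3.png

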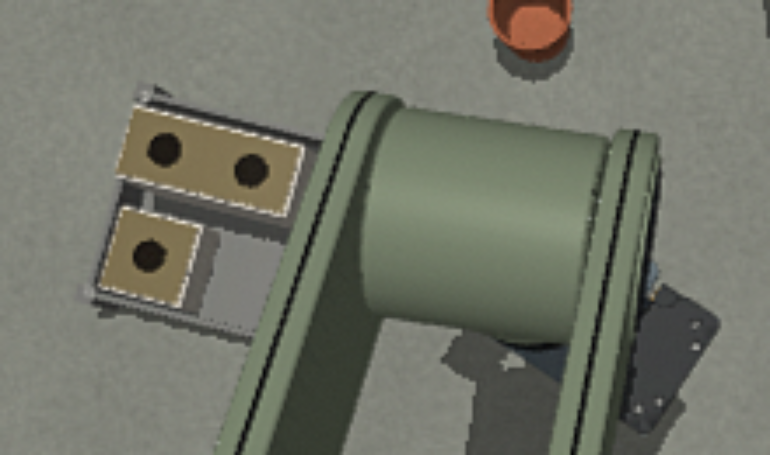

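The long block sits in the crate (crop 210,160), top at 84 mm (so on the floor), centre at crate (0,-35). Free space remains at crop (250,280). Next I'll grip the square block.

arm_command --rows '[{"delta_pos": [-3, 1, 0], "roll": 0, "jaw": 100}, {"delta_pos": [-3, 1, 40], "roll": 0, "jaw": 100}, {"delta_pos": [-3, 1, 80], "roll": 0, "jaw": 100}, {"delta_pos": [-3, 1, 110], "roll": 0, "jaw": 100}, {"delta_pos": [-3, 1, 122], "roll": 0, "jaw": 100}, {"delta_pos": [-3, 1, 122], "roll": 0, "jaw": 100}, {"delta_pos": [-3, 1, 122], "roll": 0, "jaw": 45}, {"delta_pos": [-3, 1, 122], "roll": 0, "jaw": 45}, {"delta_pos": [-3, 1, 122], "roll": 0, "jaw": 45}, {"delta_pos": [-3, 1, 122], "roll": 0, "jaw": 45}, {"delta_pos": [-3, 1, 122], "roll": 0, "jaw": 45}, {"delta_pos": [-3, 1, 122], "roll": 0, "jaw": 45}, {"delta_pos": [-3, 1, 122], "roll": 0, "jaw": 45}, {"delta_pos": [-3, 1, 122], "roll": 0, "jaw": 45}]' --squeeze 25

```text
time_s: 10.08
ee_pos: [488.5, -72.2, 50.2]
ee_rot: [179.9, 0.1, 145.3]
force: [0.3, 0.9, 5.6]
gripper_width: 59.7
gripper_force: 25.0
```

arm_command --rows '[{"delta_pos": [0, 0, -25], "roll": 0, "jaw": 45}, {"delta_pos": [0, 0, -60], "roll": 0, "jaw": 45}, {"delta_pos": [0, 0, -95], "roll": 0, "jaw": 45}, {"delta_pos": [0, 0, -130], "roll": 0, "jaw": 45}, {"delta_pos": [0, 0, -145], "roll": 0, "jaw": 45}, {"delta_pos": [0, 0, -145], "roll": 0, "jaw": 45}, {"delta_pos": [0, 0, -145], "roll": 0, "jaw": 45}]'

```text
time_s: 10.67
ee_pos: [487.5, -72.1, 194.1]
ee_rot: [180.0, 0.0, 145.3]
force: [-0.7, -0.6, -1.7]
gripper_width: 59.9
gripper_force: 25.0
```

```bash
python3 -c "
from h import *
go(527.5,175.2,190,164.9)"
```

```text
t 10.67 delta [107.8 226.2   4.1] roll -3.91 q [ -9.8  11.7 101.8   0.   66.4 -65.1] rot [1.7999e+02 2.0000e-02 1.4533e+02] pos [487.5 -72.1 194.1]
```

arm_command --rows '[{"delta_pos": [5, 11, 0], "roll": -0.2, "jaw": 45}, {"delta_pos": [15, 31, 0], "roll": -0.6, "jaw": 45}, {"delta_pos": [28, 58, 0], "roll": -1, "jaw": 45}, {"delta_pos": [41, 86, 0], "roll": -1.5, "jaw": 45}, {"delta_pos": [54, 113, 0], "roll": -2, "jaw": 45}, {"delta_pos": [67, 140, 0], "roll": -2.4, "jaw": 45}, {"delta_pos": [80, 168, 0], "roll": -2.9, "jaw": 45}, {"delta_pos": [93, 195, 0], "roll": -3.4, "jaw": 45}, {"delta_pos": [102, 214, 0], "roll": -3.7, "jaw": 45}, {"delta_pos": [108, 226, 0], "roll": -3.91, "jaw": 45}, {"delta_pos": [108, 226, 0], "roll": -3.91, "jaw": 45}, {"delta_pos": [108, 226, 0], "roll": -3.91, "jaw": 45}, {"delta_pos": [108, 226, 0], "roll": -3.91, "jaw": 45}, {"delta_pos": [108, 226, 0], "roll": -3.91, "jaw": 45}]'

```text
time_s: 11.83
ee_pos: [527.1, 174.0, 193.8]
ee_rot: [-179.9, -0.0, 164.8]
force: [-0.8, -0.5, -0.9]
gripper_width: 59.9
gripper_force: 25.0
```

Run:
```python
from h import *
go(527.5,175.2,55,164.9)
f=env.grab_frame("scene")
cv2.imwrite("pics/s4.png",cv2.resize(f["img"][60:320,250:512],None,fx=2.2,fy=2.2))
```

```text
t 11.83 delta [ -0.2   1.3 138.8] roll -0.02 q [ 17.1  17.3  94.1  -0.   68.7 -57.7] rot [-1.7995e+02 -5.0000e-02  1.6480e+02] pos [527.1 174.  193.8]
```

View pics/s4.png

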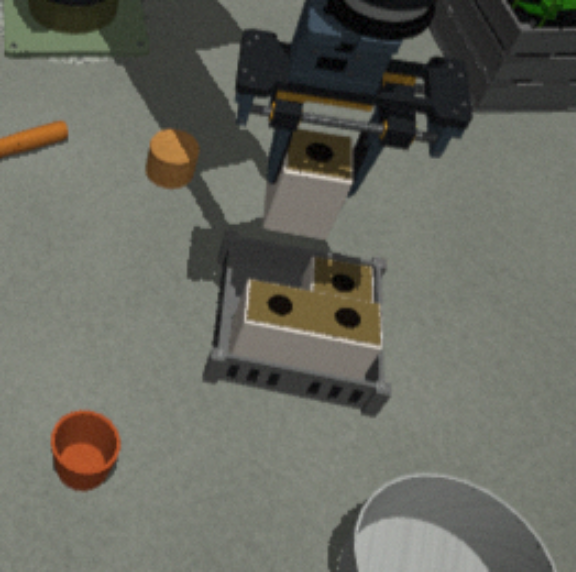

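The square block (crop 315,180) is held upright, aligned above the free pocket at crop (270,265). I'll lower it and release.

arm_command --rows '[{"delta_pos": [0, 1, 25], "roll": 0, "jaw": 45}, {"delta_pos": [0, 1, 55], "roll": 0, "jaw": 45}, {"delta_pos": [0, 1, 80], "roll": 0, "jaw": 45}, {"delta_pos": [0, 1, 98], "roll": 0, "jaw": 45}, {"delta_pos": [0, 1, 112], "roll": 0, "jaw": 45}, {"delta_pos": [0, 1, 122], "roll": 0, "jaw": 45}, {"delta_pos": [0, 1, 129], "roll": 0, "jaw": 45}, {"delta_pos": [0, 1, 133], "roll": 0, "jaw": 45}, {"delta_pos": [0, 1, 136], "roll": 0, "jaw": 45}, {"delta_pos": [0, 1, 138], "roll": 0, "jaw": 45}, {"delta_pos": [0, 1, 138], "roll": 0, "jaw": 45}, {"delta_pos": [0, 1, 138], "roll": 0, "jaw": 45}]'

```text
time_s: 12.88
ee_pos: [528.1, 176.3, 56.8]
ee_rot: [180.0, 0.1, 164.9]
force: [1.2, 0.6, -1.6]
gripper_width: 59.9
gripper_force: 25.0
```

arm_command --rows '[{"delta_pos": [0, 0, 1], "roll": 0, "jaw": 45}, {"delta_pos": [0, 0, 2], "roll": 0, "jaw": 45}, {"delta_pos": [0, 0, 2], "roll": 0, "jaw": 45}, {"delta_pos": [0, 0, 2], "roll": 0, "jaw": 100}, {"delta_pos": [0, 0, 2], "roll": 0, "jaw": 100}, {"delta_pos": [0, 0, 2], "roll": 0, "jaw": 100}, {"delta_pos": [0, 0, 2], "roll": 0, "jaw": 100}, {"delta_pos": [0, 0, 2], "roll": 0, "jaw": 100}, {"delta_pos": [0, 0, 2], "roll": 0, "jaw": 100}, {"delta_pos": [0, 0, -30], "roll": 0, "jaw": 100}, {"delta_pos": [0, 0, -70], "roll": 0, "jaw": 100}, {"delta_pos": [0, 0, -110], "roll": 0, "jaw": 100}, {"delta_pos": [0, 0, -150], "roll": 0, "jaw": 100}, {"delta_pos": [0, 0, -170], "roll": 0, "jaw": 100}]'

```text
time_s: 14.05
ee_pos: [529.5, 176.7, 231.6]
ee_rot: [179.8, 0.4, 164.9]
force: [0.3, 0.5, -0.0]
gripper_width: 91.3
gripper_force: 0.0
```

arm_command --rows '[{"delta_pos": [0, -41, 0], "roll": 0, "jaw": 100}, {"delta_pos": [0, -82, 0], "roll": 0, "jaw": 100}, {"delta_pos": [0, -123, 0], "roll": 0, "jaw": 100}, {"delta_pos": [0, -164, 0], "roll": 0, "jaw": 100}, {"delta_pos": [0, -200, 0], "roll": 0, "jaw": 100}, {"delta_pos": [0, -230, 0], "roll": 0, "jaw": 100}, {"delta_pos": [0, -230, 0], "roll": 0, "jaw": 100}, {"delta_pos": [0, -230, 0], "roll": 0, "jaw": 100}, {"delta_pos": [0, -230, 0], "roll": 0, "jaw": 100}]'

```text
time_s: 14.8
ee_pos: [468.0, -45.5, 226.3]
ee_rot: [180.0, 0.0, 164.9]
force: [-0.0, -0.3, 0.4]
gripper_width: 91.1
gripper_force: 0.0
```

Run:
```python
from h import *
f=env.grab_frame("top"); X=cloud(f); z=X[...,2]
m=((z>76)&(z<95)).astype(np.uint8); n,l,st,c=cv2.connectedComponentsWithStats(m)
Rc=Ro.from_euler("z",74.9,degrees=True).as_matrix()[:2,:2]
for i in range(1,n):
    p=X[l==i]; r=cv2.minAreaRect(p[:,:2].astype(np.float32))
    if st[i,4]>100: print(np.round(r[0],1),np.round(r[1],1),round(r[2],1),np.percentile(p[:,2],[5,50,95]).round(1),"crate",((np.array(r[0])-[568,198.5])@Rc).round(1))
cv2.imwrite("pics/t5.png",cv2.resize(f["img"][60:240,60:340],None,fx=2.8,fy=2.8))
```

```text
[761.9 504.3] [24.3 71. ] 79.0 [77.  85.5 94.1] crate [ 345.8 -107.6]
[ 689.9 -257.3] [179.9  55.1] 8.5 [77.  79.8 82.4] crate [-408.3 -236.4]
[ 583.7 -519. ] [93.5  6.2] 18.5 [79.1 85.9 94.3] crate [-688.6 -202.1]
[612.5 227.1] [51.8 55.8] 72.9 [81.3 84.3 86.9] crate [ 39.2 -35.5]
[ 430.6 -487.7] [ 54.9 129.3] 80.1 [77.1 79.8 82.4] crate [-698.3  -46.1]
[ 293.2 -334.5] [ 54.9 129.8] 42.7 [76.9 79.5 82. ] crate [-586.1  126.4]
[ 269.1 -556.7] [14.6 69.3] 65.5 [76.7 86.4 94.5] crate [-807.    91.8]
[ 53.9 -15. ] [88.1 18.6] 75.0 [76.6 85.5 94.2] crate [-340.1  440.7]
```

View pics/t5.png

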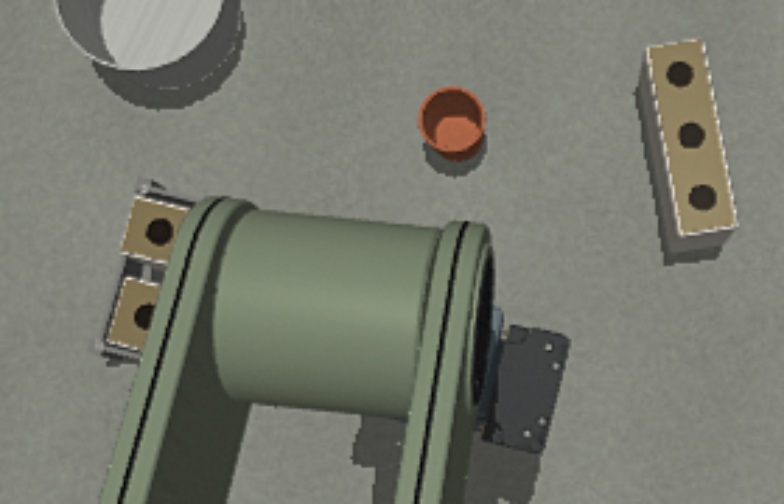

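The arm hides the square block in this view, though the three-hole block (690,135) hasn't moved. I'll measure from the scene camera instead.

Run:
```python
from h import *
f=env.grab_frame("scene"); X=cloud(f); z=X[...,2]
m=((z>76)&(z<95)).astype(np.uint8); n,l,st,c=cv2.connectedComponentsWithStats(m)
Rc=Ro.from_euler("z",74.9,degrees=True).as_matrix()[:2,:2]
for i in range(1,n):
    p=X[l==i]; r=cv2.minAreaRect(p[:,:2].astype(np.float32))
    if st[i,4]>100 and np.hypot(*(np.array(r[0])-[568,198]))<120: print(np.round(r[0],1),np.round(r[1],1),round(r[2],1),np.percentile(p[:,2],[5,50,95]).round(1),"crate",((np.array(r[0])-[568,198.5])@Rc).round(1))
cv2.imwrite("pics/s5.png",cv2.resize(f["img"][130:260,320:450],None,fx=4,fy=4))
print(env.state()["qvel"].round(2))
```

```text
[529.5 174.7] [60.1 61.3] 74.5 [79.4 85.1 87.4] crate [-33.   30.9]
[604.7 188.8] [130.9  57.1] 75.4 [79.8 85.  87.2] crate [  0.2 -38. ]
[ 0.39  0.11  0.   -0.08  0.06 -0.04]
```

View pics/s5.png

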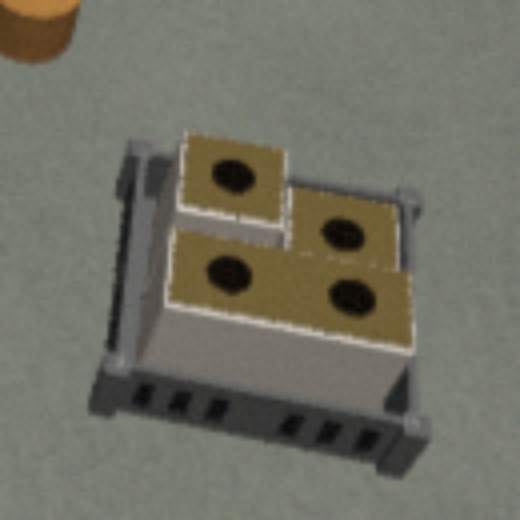

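Both blocks stand flat in the crate with their tops level at 85 mm: the square block at crop (235,180), the long block at (290,285). Handing in.

```bash
python3 -c "
from workcell import env
print(env.job_done())"
```

```text
the job is handed in; nothing more can be done
None
```

The two-hole block and the square block both stand upright on the crate floor with their holes up, the three-hole block was not moved, and I handed the job in at about 15 s of the 61 s allowed (the hand-in returned no verdict).

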